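Clear the chips and open the consolidant bottle

ROBOT

A 7-joint arm with a two-finger parallel gripper is mounted at the origin on the work surface. World frame = base frame: x ahead of the robot, y to its left, z up, the work surface at z = 0. Lengths are in m, angles in degrees, forces in N, time in s.
With the tool pointing down it reaches from about 0.425 to 0.975 m from the base axis. Payload 16.7 kg.
Tool frame: the origin (TCP) lies between the finger pads; the fingertips stand 17 mm ahead of it and the grasp point (between the pads) lies 2 mm behind it (bot.tip_extent is the distance from the TCP to the fingertips, in m); z points along the fingers, y is the line along which they close (so a half turn about z gives the same grasp; the last joint's range is limited). The gripper opens to 85 mm and grips with 20 to 120 N. Pads are 22 mm wide; open, the fingers measure 114 mm over their backs; the gripper's body (76 mm by 85 mm) begins 54 mm behind the grasp point. The pads swing forward as they close: fully open they stand 13 mm farther back than shut.
Start: joints at [64.2, 24.414, 4.234, 92.017, -1.954, 63.644, -3.845], TCP at [0.2, -0.645, 0.248] pointing down, gripper open.
Joint ranges: [-163.25, 163.25], [-28.42, 122.38], [-70.27, 78.77], [12.13, 141.07], [-58.53, 238.53], [9.26, 117.41], [-156.51, 156.51]. Speed limits (degrees/s): [108.29, 108.29, 136.94, 136.94, 172.46, 172.46, 172.46].

INTERFACE

Orientations are given as a 3x3 rotation matrix whose columns are the frame's x, y, z axes.
In Python, from workcell import bot gives the robot as it stands.
- The arm moves only by the tool apply_moves, never from a script. Its argument "commands" is a list that holds one entry, the list of rows, each a list of 5 numbers: the finger opening in cm, from 0 to 8.54, then the shift along the tool's x, y, z in cm, then the turn about the tool's z in degrees. In form: [[[fingers, dx, dy, dz, spin], ...]]. A call has exactly 8 rows; each row is the pose to reach, as a shift and turn from the pose commanded when the call began, along the tool's axes at that moment; what a row does not reach only later rows make up. A row lasts 1/8 s, in which the tool goes at most 62.5 mm and 10.7 degrees, less where a joint would pass 70% of its speed; a pose out of reach is approached as far as the arm can. A call with a gripper value outside its range is refused whole. The fingers move at their own pace and stop on an object; "grip_force" is the grip in N (left out, the last holds). Time passes only in rows, so rows that repeat a pose let the fingers close, or fill a call up. It gives the time, the measured TCP pose, the force, the opening and the grip force at its end, in the units of the state.
- bot.read_state(): the state, without advancing time (a new reading comes with each control period).
- bot.camera(name): name is "scene" or "top"; returns the picture (480x640x3 uint8, blue, green, red); there is no depth.
- bot.camera_info(name): a dict with "K" (3x3 intrinsics, pixels), "dist" ([k1, k2, p1, p2, k3] as OpenCV has them; the pictures are not rectified), "rvec" (rotation vector, rad) and "tvec" (3), from world to camera coordinates, as OpenCV has them. Camera axes: x right, y down, z forward; pixel columns grow to the right and rows downward; lengths in m; the calibration is good to about 2 mm. A picture is of the moment at which its call begins. camera_info takes no time and is no camera call.
- bot.job_done(): hands the job in; it is judged then, once.
The state is a dict: "t": time; "qpos": joint angles; "joint_velocities": joint speeds; "effort": joint torques, N m; "eef_pos": TCP position; "ee_rot": TCP orientation; "force": force on the tool from outside, world axes, zero at the start; "ft_torque": the same for the moment, N m; "opening": finger opening in m; "grip_force": force on a finger pad.
Only numpy, scipy, OpenCV 4.12 (cv2) and the standard library are available. Lean on these libraries where they do the work, as an engineer would, in place of code of your own. Each camera call takes 0.05 s, during which the arm holds its last target. There are 200 camera calls.

TASK

Get the fossil board ready for consolidant: with the scraper block, wipe the three loose stone chips off the grey board over its open edge into the steel catch tray (do not push them with the fingers), then stand the scraper upright again on its green pad and let go of it. Then open the consolidant bottle: press the white safety cap down, keep it pressed while you turn it anticlockwise (seen from above) until it is free, lift it straight up about 8 cm, and finish while still holding the cap, level, above the bottle. Leave the other things on the table where they are.

Things in the scene. Friction and masses are not known exactly. Their poses are not given: they have to be found in the camera images.
- board: Fixed grey board with a wooden rim on three sides. Origin on the table under the centre of the grey surface; x points to the open edge and tray, z up. Grey surface: x -80 to +80 mm, y -58 to +58 mm inside the rims, 36 mm above the table. Rims (both sides and the closed end at x = -80 mm): 6 mm thick, 8 mm above the grey surface.
- board_edge (a point): Middle of the board's open edge, level with the grey surface, axes as the board's. Beyond it lies the fixed steel catch tray: inside 80 mm along x, 120 mm along y, floor 32 mm lower than this point, walls 30 mm high (6 mm lower than this point).
- chip0_center (a point): Centre of loose stone chip 1 of 3, brick red with a pale spot, 22 x 17 x 10 mm, 12 g, lying flat on the grey board at board x -15 to +45 mm, any yaw (the point is 5 mm above its underside).
- chip1_center (a point): Centre of loose stone chip 2 of 3, brick red with a pale spot, 22 x 17 x 10 mm, 12 g, lying flat on the grey board at board x -15 to +45 mm, any yaw (the point is 5 mm above its underside).
- chip2_center (a point): Centre of loose stone chip 3 of 3, brick red with a pale spot, 22 x 17 x 10 mm, 12 g, lying flat on the grey board at board x -15 to +45 mm, any yaw (the point is 5 mm above its underside).
- scraper_center (a point): Centre (half-way up) of the scraper block, which stands upright on the green pad: 100 mm long (its y axis), 26 mm thick (its x axis, the way to grip it), 56 mm high, about 140 g; wooden above, with a black flat rubber foot (14 mm high) below. It is gripped across its 26 mm thickness in its upper half and wipes with its long face.
- pad: Fixed green pad, 90 mm (x) x 130 mm (y) x 4 mm thick, on which the scraper stands at the start, long sides roughly together. Origin at the centre of its underside, on the table.
- bottle: Fixed amber bottle, 68 mm diameter, clamped in a blue round holder 100 mm in diameter, 28 mm high. Origin on the table on the bottle's axis, z up. Bottle and pad stand on opposite sides of the board; which is on which side varies. The shoulder ends 102 mm up in a 24 mm neck.
- bottle_mouth (a point): Top of the bottle's neck, under the cap, 137 mm above the table. Two lugs on the neck sit in 5 mm deep notches of the cap: pressed down at least 5.5 mm the cap turns anticlockwise from above, lifts free between 60 and 95 degrees of turn (aim at 75), meets a stop at about 100. Unturned it cannot be pulled off; it does not turn clockwise.
- cap_center (a point): Centre (half-way up) of the white safety cap (red dot on top towards its +x), 48 mm diameter, 32 mm high, 45 g, on the bottle's axis, x axis along the bottle's while locked. At rest its underside is 118 mm and its centre 134 mm above the table. A spring pushes it up: 5 N at rest, 9 N at the bottom of its 8 mm press; once free it rises 2 mm at most. Gripped round its side, from above.
- fossil_center (a point): Bystander, leave alone: flat round grey stone with an ammonite, 60 mm diameter, 17 mm high; its centre.
- brush_grip (a point): Bystander, leave alone: brush lying flat, 170 mm long; point in its handle.
- glue_jar: Bystander, leave alone: jar with blue cap, 54 mm diameter, 65 mm high; origin at its underside.
- pick_cup: Bystander, leave alone: dark wooden cup 64 mm diameter, 75 mm high, with steel picks reaching 145 mm; origin at its underside.
- specimen_box: Bystander, leave alone: clear open box 75 x 75 x 28 mm with a small ammonite; origin at its underside.
- dropper: Bystander, leave alone: small bottle 32 mm diameter, 70 mm high; origin at its underside.
- loupe_center (a point): Bystander, leave alone: black cylindrical loupe 38 mm diameter, 30 mm high; its centre.

How it is judged:
By the outcome, as a careful person would: the job done as asked, in the order asked, and still so for the second after the job is handed in, while the arm keeps its last pose, push and grip.
It also fails if it takes over 61 s, if anything falls off the work surface, if the arm or the gripper's body presses on something with over 40 N, if the wrist force passes 120 N, or if a joint passes its speed limit or range.

## Working session

There is one attempt and no reset: what is moved stays moved. The work goes in short steps, Python scripts to look and compute and a tool call to move; the robot and the scene stay as the last step left them, time stands still between calls to the robot, and variables do not carry over. Pictures are saved under pics/ and viewed, at most 10 in all, crops included, and the job is handed in when it is done.

Besides the shell and the picture viewer there is one more tool, called after "Request:" as name(argument=value, ...) on one line, values as JSON. apply_moves: Moves the arm, as the interface text tells. Its arguments: {"type":"object","properties":{"commands":{"type":"array","items":{"type":"array","items":{"type":"array","items":{"type":"number"}}}},"grip_force":{"type":"number"}},"required":["commands"]}

```bash
mkdir -p pics; python3 - <<'E'
from workcell import bot
import cv2,numpy as np
for n in("scene","top"):
    cv2.imwrite(f"pics/{n}0.png",bot.camera(n))
    c=bot.camera_info(n);print(n,np.array(c["K"]).round(1).tolist(),c["dist"],(-cv2.Rodrigues(np.array(c["rvec"]))[0].T@np.array(c["tvec"]).ravel()).round(3))
s=bot.read_state();print(s["t"],s["eef_pos"],np.array(s["ee_rot"]).round(3).tolist(),s["opening"],s["force"])
E
```

```text
scene [[566.4, 0.0, 315.7], [0.0, 566.4, 239.2], [0.0, 0.0, 1.0]] [-0.09111103  0.          0.          0.          0.        ] [1.21  0.201 0.949]
top [[582.3, 0.0, 315.5], [0.0, 582.3, 251.9], [0.0, 0.0, 1.0]] [-0.15592083  0.          0.          0.          0.        ] [ 0.46  -0.005  1.357]
0.1 [ 0.19989025 -0.64437653  0.24768321] [[0.955, 0.296, -0.0], [0.296, -0.955, 0.001], [-0.0, -0.001, -1.0]] 0.08518932201078623 [ 0.43266879 -0.30048054 -0.04882841]
```

View pics/scene0.png

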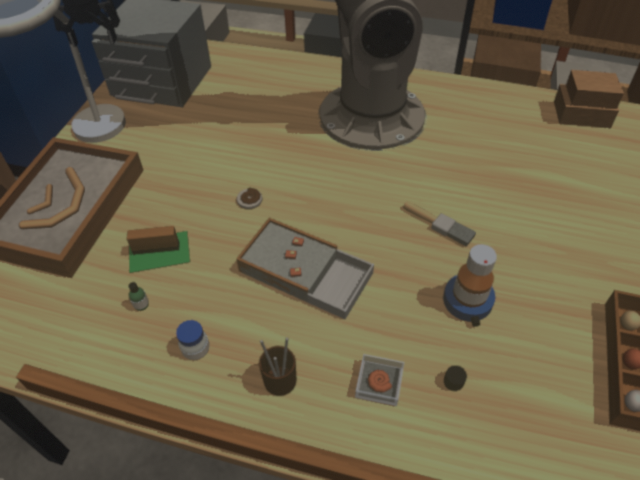

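View pics/top0.png

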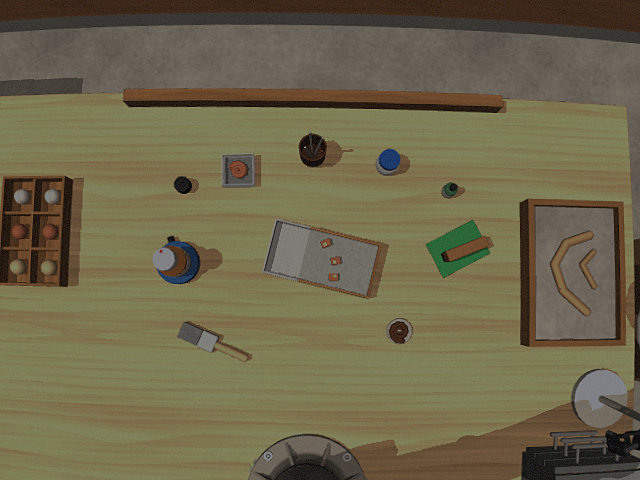

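The scene picture has the board and tray in the middle (chips near 295,255), scraper on the pad at (155,245) and bottle at (480,265). In the top picture the board is at (335,260), tray to its left, scraper (467,249), bottle cap (165,258). I'll measure now.

```bash
cat > h.py <<'E'
from workcell import bot
import cv2,numpy as np
def ray(n,px):
    c=bot.camera_info(n);R=cv2.Rodrigues(np.array(c["rvec"]))[0];o=-R.T@np.array(c["tvec"]).ravel()
    u=cv2.undistortPoints(np.array(px,float).reshape(-1,1,2),np.array(c["K"]),np.array(c["dist"])).reshape(-1,2)
    return o,np.c_[u,np.ones(len(u))]@R
def onz(n,px,z):
    o,d=ray(n,px);return (o+d*((z-o[2])/d[:,2])[:,None])
def proj(n,P):
    c=bot.camera_info(n);return cv2.projectPoints(np.array(P,float).reshape(-1,1,3),np.array(c["rvec"]),np.array(c["tvec"]),np.array(c["K"]),np.array(c["dist"]))[0].reshape(-1,2)
def tri(pa,pb):
    o1,d1=ray("scene",[pa]);o2,d2=ray("top",[pb]);A=np.c_[d1[0],-d2[0]];s=np.linalg.lstsq(A,o2-o1,rcond=None)[0]
    a,b=o1+d1[0]*s[0],o2+d2[0]*s[1];return (a+b)/2,np.linalg.norm(a-b)
def blobs(img,lo,hi,roi,amin):
    x0,y0,x1,y1=roi;h=cv2.cvtColor(img[y0:y1,x0:x1],cv2.COLOR_BGR2HSV);m=cv2.inRange(h,lo,hi)
    cs=cv2.findContours(m,cv2.RETR_EXTERNAL,cv2.CHAIN_APPROX_NONE)[0]
    return [(c.reshape(-1,2)+[x0,y0]).astype(np.float32) for c in cs if cv2.contourArea(c)>=amin]
E
python3 - <<'E'
from h import *
t=cv2.imread("pics/top0.png");s=cv2.imread("pics/scene0.png")
for n,im,r in(("top",t,(310,230,350,290)),("scene",s,(280,230,310,285))):
    for c in blobs(im,(0,110,90),(14,255,255),r,8): 
        q=cv2.minAreaRect(c);print("chip",n,np.round(q[0],1),np.round(q[1],1),onz(n,[q[0]],.046 if n=="top" else .046)[0].round(4))
for n,im,r in(("top",t,(415,210,505,290)),("scene",s,(110,215,205,280))):
    for c in blobs(im,(45,100,40),(75,255,255),r,50):
        q=cv2.minAreaRect(c);print("pad",n,q,onz(n,cv2.boxPoints(q),.004).round(4).tolist())
    for c in blobs(im,(0,70,30),(19,255,255),r,40):
        q=cv2.minAreaRect(c);print("scr",n,q,onz(n,cv2.boxPoints(q),.06).round(4).tolist())
for n,im,r in(("top",t,(145,240,205,285)),("scene",s,(460,240,505,280))):
    for c in blobs(im,(0,0,130),(180,60,255),r,40):
        print("cap",n,cv2.minEnclosingCircle(c),onz(n,[cv2.minEnclosingCircle(c)[0]],.15).round(4))
a=cv2.resize(t[205:305,255:395],None,fx=5,fy=5,interpolation=2)
b=cv2.resize(t[215:285,420:500],None,fx=4,fy=4,interpolation=2);c=cv2.resize(t[235:285,145:205],None,fx=5,fy=5,interpolation=2)
o=np.zeros((600,800,3),np.uint8);o[:270]=0
a=cv2.resize(t[212:304,255:395],None,fx=3.4,fy=3.4,interpolation=2);o[:a.shape[0],:a.shape[1]]=a
o[:280,480:]=b;o[340:590,:300]=c
d=cv2.resize(s[210:320,230:380],None,fx=2.5,fy=2.5,interpolation=2);o[320:595,310:685]=d
cv2.imwrite("pics/crop0.png",o)
E
```

```text
chip top [322.9 285.8] [26.9  2.1] [ 0.4826 -0.0287  0.046 ]
chip top [333. 277.] [6. 8.] [ 0.5028 -0.0511  0.046 ]
chip top [335.5 260.5] [7. 9.] [ 0.5401 -0.0563  0.046 ]
chip top [325.5 242.5] [7.  8.9] [ 0.5805 -0.0331  0.046 ]
chip top [343.8 235.1] [11.1  2.8] [ 0.598  -0.0744  0.046 ]
chip scene [288.3 281. ] [18.4  1.8] [ 0.61   -0.0413  0.046 ]
chip scene [295.  271.5] [ 5. 10.] [ 0.5845 -0.0353  0.046 ]
chip scene [290.4 253.8] [9.3 5.5] [ 0.5443 -0.0573  0.046 ]
chip scene [297.5 241. ] [6. 9.] [ 0.5083 -0.0532  0.046 ]
pad top ((457.6070861816406, 248.24432373046875), (37.75994873046875, 53.374961853027344), 62.52556610107422) [[0.5851, -0.2684, 0.004], [0.6457, -0.3825, 0.004], [0.5666, -0.4242, 0.004], [0.5069, -0.3099, 0.004]]
scr top ((487.4867858886719, 277.1990966796875), (33.19297790527344, 4.456772804260254), 3.814074993133545) [[0.5035, -0.3619, 0.06], [0.5135, -0.3626, 0.06], [0.5094, -0.4399, 0.06], [0.4993, -0.4392, 0.06]]
scr top ((467.2012023925781, 248.2266082763672), (12.800460815429688, 50.81935501098633), 70.64100646972656) [[0.5651, -0.2938, 0.06], [0.6
[... 321 characters left out ...]
4.593505859375), (48.26797103881836, 3.222604274749756), 13.706960678100586) [[0.6874, -0.3904, 0.06], [0.68, -0.3928, 0.06], [0.6807, -0.2876, 0.06], [0.688, -0.2858, 0.06]]
scr scene ((124.5, 250.5), (9.0, 7.0), 90.0) [[0.6246, -0.3977, 0.06], [0.6208, -0.3834, 0.06], [0.6421, -0.3721, 0.06], [0.6459, -0.3863, 0.06]]
scr scene ((141.89483642578125, 235.28030395507812), (70.74607849121094, 32.45943069458008), 11.821488380432129) [[0.6289, -0.4357, 0.06], [0.5449, -0.4664, 0.06], [0.5447, -0.3002, 0.06], [0.6261, -0.278, 0.06]]
cap top ((162.73077392578125, 258.6538391113281), 10.998343467712402) [[0.5319 0.3098 0.15  ]]
cap scene ((483.0, 254.5), 14.115694046020508) [[0.5347 0.3071 0.15  ]]
```

View pics/crop0.png

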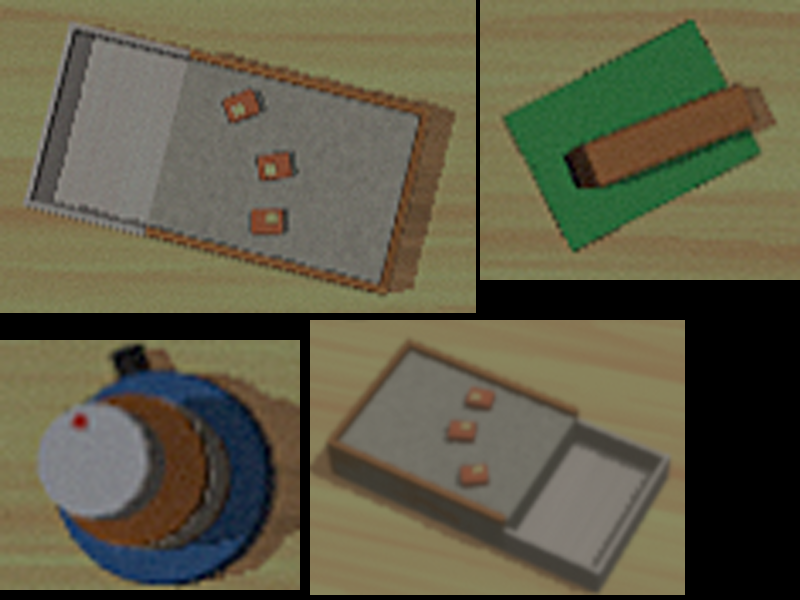

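The crop shows the board's rim corners, the tray edge at x≈150–190, the upright scraper lying about 8° off the pad, and the cap with its red dot at (80,421). Next I'll fit precise poses.

```bash
python3 - <<'E'
from h import *
t=cv2.imread("pics/top0.png");s=cv2.imread("pics/scene0.png")
f=lambda p:[(255+x/3.4,212+y/3.4) for x,y in p]
print("rim closed corners z.044",onz("top",f([(424,110),(384,292)]),.044).round(4).tolist())
print("open edge z.036",onz("top",f([(188,60),(152,222)]),.036).round(4).tolist())
print("tray far top z.030",onz("top",f([(72,27),(28,206)]),.030).round(4).tolist())
g=lambda p:[(230+(x-310)/2.5,210+(y-320)/2.5) for x,y in p]
print("scene closed .044",onz("scene",g([(407,342),(329,440)]),.044).round(4).tolist(),"edge .036",onz("scene",g([(576,418),(510,520)]),.036).round(4).tolist(),"tray",onz("scene",g([(668,457),(600,590)]),.03).round(4).tolist())
q=lambda p:[(420+(x-480)/4,215+y/4) for x,y in p]
print("scr top",onz("top",q([(584,146),(739,86),(753,125),(598,187)]),.06).round(4).tolist())
h=cv2.cvtColor(t,cv2.COLOR_BGR2HSV)
for v in(70,80,90,100):
  for c in blobs(t,(0,60,v),(19,255,255),(435,230,500,268),80):
    r=cv2.minAreaRect(c);P=onz("top",cv2.boxPoints(r),.06);print(v,"scr",np.round(r[1],1),r[2],P.mean(0).round(4),P.round(3).tolist())
for c in blobs(s,(0,70,85),(19,255,255),(120,220,185,262),40):
    r=cv2.minAreaRect(c);print("scene scr",r)
w=lambda p:[(145+x/5,235+(y-340)/5) for x,y in p]
P=onz("top",w([(97,460),(80,421)]),.150);d=P[1]-P[0];print("cap",P.round(4).tolist(),np.degrees(np.arctan2(d[1],d[0])))
print("holder",onz("top",w([(165,478)]),.028))
for n,r,im in(("top",(148,245,180,275),t),("scene",(465,242,500,270),s)):
  for lo,hi in(((0,90,80),(8,255,255)),((170,90,80),(180,255,255))):
    for c in blobs(im,lo,hi,r,0):print("dot",n,c.mean(0),len(c),onz(n,[c.mean(0)],.15).round(4))
st=bot.read_state();print(proj("scene",st["eef_pos"]),proj("top",st["eef_pos"]),bot.tip_extent)
cv2.imwrite("pics/crop1.png",np.hstack([cv2.resize(s[215:285,110:205],None,fx=4,fy=4,interpolation=2),cv2.resize(s[235:305,440:510],None,fx=4,fy=4,interpolation=2)]))
E
```

```text
rim closed corners z.044 [[0.5785, -0.1563, 0.044], [0.4569, -0.1306, 0.044]]
open edge z.036 [[0.6104, 0.0018, 0.036], [0.5013, 0.0241, 0.036]]
tray far top z.030 [[0.6323, 0.0805, 0.03], [0.5109, 0.1076, 0.03]]
scene closed .044 [[0.4633, -0.1313, 0.044], [0.5805, -0.1586, 0.044]] edge .036 [[0.5011, 0.028, 0.036], [0.613, 0.0035, 0.036]] tray [[0.5167, 0.1091, 0.03], [0.6532, 0.0857, 0.03]]
scr top [[0.5633, -0.305, 0.06], [0.5989, -0.3949, 0.06], [0.5768, -0.4029, 0.06], [0.5403, -0.313, 0.06]]
70 scr [12.7 46.8] 71.1139144897461 [ 0.5734 -0.3587  0.06  ] [[0.569, -0.303, 0.06], [0.605, -0.405, 0.06], [0.578, -0.415, 0.06], [0.542, -0.312, 0.06]]
80 scr [12.6 46.8] 71.56504821777344 [ 0.5737 -0.3586  0.06  ] [[0.57, -0.302, 0.06], [0.605, -0.406, 0.06], [0.578, -0.415, 0.06], [0.543, -0.312, 0.06]]
90 scr [12.4 46.3] 68.62937927246094 [ 0.5713 -0.3594  0.06  ] [[0.564, -0.304, 0.06], [0.604, -0.404, 0.06], [0.578, -0.415, 0.06], [0.538, -0.314, 0.06]]
100 scr [12.  46.5] 71.56504821777344 [ 0.5732 -0.3592  0.06  ] [[0.568, -0.304, 0.06], [0.604, -0.406, 0.06], [0.578, -0.415, 0.06], [0.543, -0.312, 0.06]]
scene scr ((124.5, 250.5), (9.0, 7.0), 90.0)
scene scr ((150.20388793945312, 227.08984375), (19.395719528198242, 52.77383041381836), 84.42780303955078)
cap [[0.5312, 0.3062, 0.15], [0.5475, 0.314, 0.15]] 25.741611700567297
holder [[0.53060461 0.30541966 0.028     ]]
dot top [160.33333 250.83333] 6 [[0.5482 0.3155 0.15  ]]
dot top [160. 252.] 1 [[0.5458 0.3161 0.15  ]]
dot scene [485.5 261.5] 4 [[0.5495 0.3128 0.15  ]]
[[94.35385314 41.92353105]] [[628.76975736 427.47782092]] 0.017
```

View pics/crop1.png

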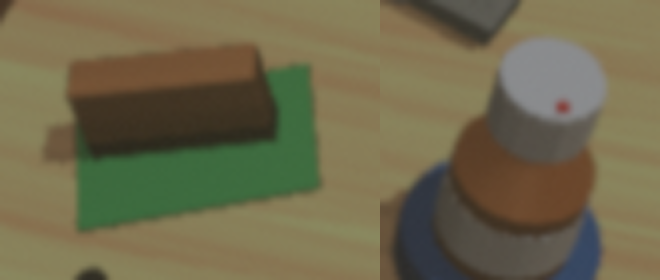

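The left crop shows the scraper's top face with corners (68,65), (70,97), (265,82), (255,44), and the right one the cap with its dot at (563,107).

```bash
python3 - <<'E'
from h import *
P=onz("scene",[(110+x/4,215+y/4) for x,y in[(68,65),(70,97),(265,82),(255,44)]],.06);print(P.round(4).tolist(),P.mean(0))
print("foot",onz("scene",[(110+x/4,215+y/4) for x,y in[(92,157),(276,138)]],.004).round(4).tolist())
C=onz("scene",[(440+(x-380)/4,235+y/4) for x,y in[(553,81)]],.15);print("cap",C)
s=bot.read_state();print(s["qpos"])
from h import *
R=np.array(s["ee_rot"]);p=np.array(s["eef_pos"]);print("shift cm to above scraper",100*R.T@(np.array([.571,-.3565,.12])-p))
E
```

```text
[[0.5851, -0.4045, 0.06], [0.6047, -0.393, 0.06], [0.5691, -0.2973, 0.06], [0.5464, -0.3136, 0.06]] [ 0.5763046  -0.35211692  0.06      ]
foot [[0.6016, -0.3985, 0.004], [0.5636, -0.3062, 0.004]]
cap [[0.53629618 0.30767899 0.15      ]]
[64.19823083 24.44722652  4.23216596 92.04653155 -1.95570003 63.64356401
 -3.8445331 ]
shift cm to above scraper [ 43.97422393 -16.48651593  12.78459488]
```

Request:
apply_moves(commands=[[[8.5,5.5,-2,0.5,-10],[7,11,-4,2,-20],[6,16.5,-6,3.5,-30],[6,22,-8,5,-40],[6,27.5,-10,6.5,-50],[6,33,-12,8,-60],[6,38.5,-14.2,9.5,-70],[6,44,-16.4,10.8,-80]]], grip_force=50)

```text
t: 1.1
eef_pos: [0.5727, -0.3564, 0.1395]
ee_rot: [[-0.131, 0.991, -0.0], [0.991, 0.131, 0.0], [0.0, -0.0, -1.0]]
force: [0.4, 0.1, -0.6]
opening: 0.0598
grip_force: 0.0
```

```bash
cat >> h.py <<'E'
def go(target,yaw):
    s=bot.read_state();R=np.array(s["ee_rot"]);p=np.array(s["eef_pos"]);y=np.degrees(np.arctan2(R[1,0],R[0,0]))
    print("t",round(s["t"],2),"p",p.round(4),"yaw",y.round(2),"tilt",R[:,2].round(3),"open",round(s["opening"],4),"grip",s["grip_force"],"F",np.array(s["force"]).round(1),"q",np.round(s["qpos"],0))
    if target is not None: print("shift cm",(100*R.T@(np.array(target)-p)).round(2),"spin",round(-(((yaw-y)+180)%360-180),1))
E
python3 -c "
from h import *
go([.572,-.3555,.046],111)"
```

```text
t 1.1 p [ 0.5727 -0.3564  0.1395] yaw 97.54 tilt [-0.  0. -1.] open 0.0598 grip 0.0 F [ 0.4  0.1 -0.6] q [ 40.  32. -19.  96.  12.  54.  24.]
shift cm [ 0.09 -0.05  9.35] spin -13.5
```

Request:
apply_moves(commands=[[[6,0,0,1,-9],[6,0.1,0,3,-13.5],[6,0.1,0,6,-13.5],[6,0.1,0,9.2,-13.5],[6,0.1,0,9.2,-13.5],[1.5,0.1,0,9.2,-13.5],[1.5,0.1,0,9.2,-13.5],[1.5,0.1,0,9.2,-13.5]]])

```text
t: 2.1
eef_pos: [0.5723, -0.3571, 0.05]
ee_rot: [[-0.354, 0.935, 0.002], [0.935, 0.354, -0.001], [-0.002, 0.001, -1.0]]
force: [-0.2, -0.4, 8.1]
opening: 0.0254
grip_force: 49.9
```

```bash
python3 -c "
from h import *
go([.5283,-.1088,.14],167.4)
for n in('scene','top'): cv2.imwrite('pics/g_%s.png'%n,bot.camera(n))
a=cv2.imread('pics/g_scene.png');b=cv2.imread('pics/g_top.png')
cv2.imwrite('pics/g.png',np.hstack([cv2.resize(a[195:295,100:200],None,fx=4,fy=4),cv2.resize(b[200:300,410:510],None,fx=4,fy=4)]))"
```

```text
t 2.1 p [ 0.5723 -0.3571  0.05  ] yaw 110.73 tilt [ 0.002 -0.001 -1.   ] open 0.0254 grip 49.89576280117035 F [-0.2 -0.4  8.1] q [ 41.  38. -20.  99.  17.  46.  34.]
shift cm [24.77  4.68 -9.04] spin -56.7
```

View pics/g.png

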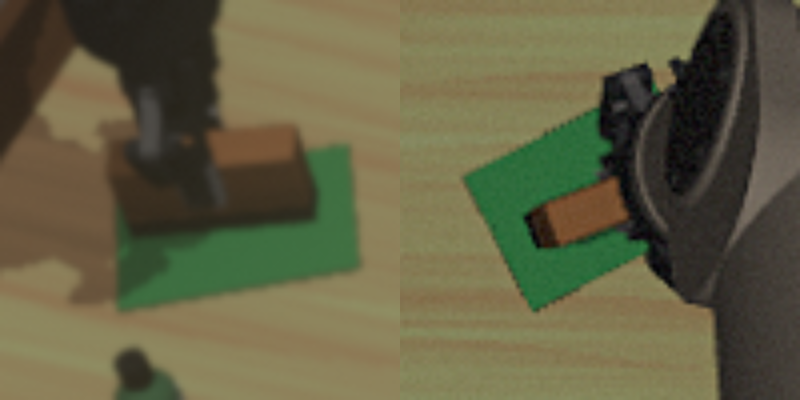

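The scraper is gripped (opening 25 mm, at crop 110–315 × 130–230), the fingers near its middle. I'll lift it and carry it over the board.

Request:
apply_moves(commands=[[[1.5,0,0,-2,0],[1.5,0,0,-6,0],[1.5,4,0.8,-9,-10],[1.5,9,1.7,-9,-20],[1.5,14,2.6,-9,-30],[1.5,19,3.6,-9,-40],[1.5,23,4.4,-9,-50],[1.5,24.8,4.7,-9,-56.7]]])

```text
t: 3.2
eef_pos: [0.5275, -0.1058, 0.14]
ee_rot: [[-0.978, 0.21, 0.001], [0.21, 0.978, -0.001], [-0.001, -0.001, -1.0]]
force: [-0.2, -0.9, -1.9]
opening: 0.0255
grip_force: 49.0
```

```bash
python3 -c "
from h import *
go([.5283,-.1088,.083],167.4)
for n in('scene','top'): cv2.imwrite('pics/b_%s.png'%n,bot.camera(n))
a=cv2.imread('pics/b_scene.png');b=cv2.imread('pics/b_top.png')
cv2.imwrite('pics/b.png',np.hstack([cv2.resize(a[180:320,220:380],None,fx=2.5,fy=2.5),cv2.resize(b[190:330,250:410],None,fx=2.5,fy=2.5)]))"
```

```text
t 3.2 p [ 0.5275 -0.1058  0.14  ] yaw 167.85 tilt [ 0.001 -0.001 -1.   ] open 0.0255 grip 49.002912640571594 F [-0.2 -0.9 -1.9] q [ 37.  24. -40. 113.  20.  50.  65.]
shift cm [-0.13 -0.27  5.7 ] spin 0.5
```

View pics/b.png

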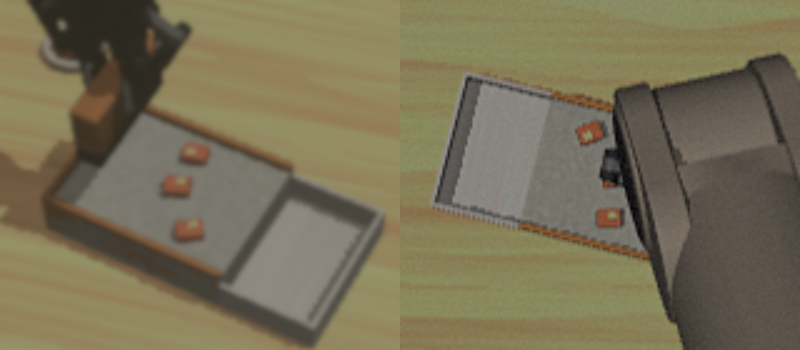

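The scraper hangs level over the closed end, with its near end at crop (75–110,115–160), and the chips lie clear ahead of it. I'll check its lengthwise centring.

```bash
python3 -c "
from h import *
q=lambda p:[(220+x/2.5,180+y/2.5) for x,y in p]
d=np.array([.218,.976]);e=np.array([-.976,.218]);c=np.array([.5388,-.062])
for P in(onz('scene',q([(78,152),(102,162)]),.094),onz('scene',q([(73,116),(106,125)]),.150)):
  print((P[:,:2]-c)@np.c_[d,e], (np.array([.5275,-.1058])-c)@np.c_[d,e])
a=cv2.imread('pics/b_scene.png');cv2.imwrite('pics/b2.png',cv2.resize(a[195:275,230:300],None,fx=7,fy=7,interpolation=2))
"
```

```text
[[-0.05791041 -0.04314653]
 [-0.03572917 -0.04307777]] [-0.0452122  0.0014804]
[[-0.0499038  -0.05156118]
 [-0.02310009 -0.04775934]] [-0.0452122  0.0014804]
```

View pics/b2.png

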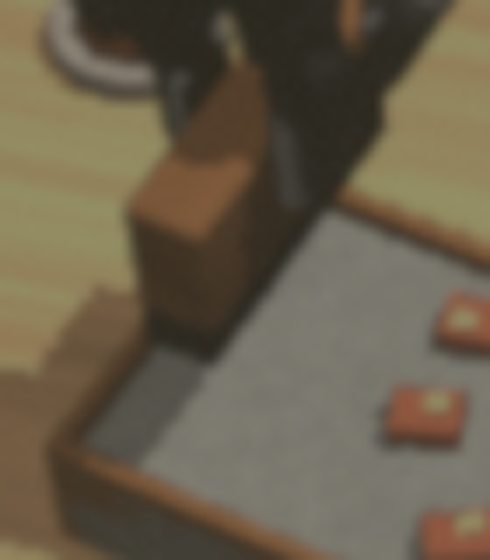

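Close up, the end face's top corners are at (130,210) and (208,240), its foot corners at (148,340) and (210,360).

```bash
python3 -c "
from h import *
q=lambda p:[(230+x/7,195+y/7) for x,y in p]
d=np.array([.218,.976]);e=np.array([-.976,.218]);c=np.array([.5388,-.062])
for P in(onz('scene',q([(148,341),(210,360)]),.094),onz('scene',q([(130,208),(208,240)]),.150)):
  print((P[:,:2]-c)@np.c_[d,e])
go([*(c-.047*d+.0*e),.083],167.4)
"
```

```text
[[-0.05403538 -0.04946038]
 [-0.034961   -0.04727995]]
[[-0.05323017 -0.0485525 ]
 [-0.02850099 -0.04856676]]
t 3.3 p [ 0.5277 -0.1062  0.1398] yaw 167.75 tilt [ 0.001 -0.001 -1.   ] open 0.0251 grip 49.03296947479248 F [ 0.1  0.1 -1.9] q [ 37.  24. -40. 113.  20.  50.  64.]
shift cm [-0.12 -0.15  5.68] spin 0.3
```

Request:
apply_moves(commands=[[[1.5,-0.1,-0.2,3,0.3],[1.5,-0.1,-0.2,5,0.3],[1.5,-0.1,-0.2,5.7,0.3],[1.5,-0.1,-0.2,5.7,0.3],[1.5,-0.1,0.3,5.7,0.3],[1.5,-0.1,1,5.7,0.3],[1.5,-0.1,1.8,5.7,0.3],[1.5,-0.1,2.6,5.7,0.3]]])

```text
t: 4.3
eef_pos: [0.5345, -0.0821, 0.0814]
ee_rot: [[-0.975, 0.222, 0.0], [0.222, 0.975, 0.0], [-0.0, 0.0, -1.0]]
force: [0.2, 0.1, -2.2]
opening: 0.0254
grip_force: 49.5
```

```bash
python3 -c "
from h import *
go([.5388+.089*.218,-.062+.089*.976,.083],167.4)"
```

```text
t 4.3 p [ 0.5345 -0.0821  0.0814] yaw 167.15 tilt [ 0.  0. -1.] open 0.0254 grip 49.51327443122864 F [ 0.2  0.1 -2.2] q [ 32.  29. -37. 115.  25.  44.  57.]
shift cm [ 0.07 10.96 -0.16] spin -0.2
```

Request:
apply_moves(commands=[[[1.5,0,0.8,0,0],[1.5,0,1.7,0,0],[1.5,0,2.6,0,0],[1.5,0,3.5,0,0],[1.5,0,4.4,0,0],[1.5,0,5.2,0,0],[1.5,0,6,0,0],[1.5,0,6.8,0,0]]])

```text
t: 5.3
eef_pos: [0.5496, -0.0162, 0.0813]
ee_rot: [[-0.975, 0.223, 0.0], [0.223, 0.975, 0.0], [-0.0, 0.0, -1.0]]
force: [-0.2, -0.6, -2.0]
opening: 0.025
grip_force: 49.5
```

Request:
apply_moves(commands=[[[1.5,0,0.7,0,0],[1.5,0,1.4,0,0],[1.5,0,2.1,0,0],[1.5,0,2.8,0,0],[1.5,0,3.5,0,0],[1.5,0,4.2,0,0],[1.5,0,4.2,0,0],[1.5,0,4.2,0,0]]])

```text
t: 6.3
eef_pos: [0.5587, 0.0241, 0.0813]
ee_rot: [[-0.975, 0.223, -0.0], [0.223, 0.975, -0.0], [0.0, -0.0, -1.0]]
force: [0.6, 0.4, -1.8]
opening: 0.025
grip_force: 49.5
```

```bash
python3 -c "
from h import *
go([.5388+.089*.218,-.062+.089*.976,.16],167.4)
a=bot.camera('scene');cv2.imwrite('pics/w.png',cv2.resize(a[170:320,220:390],None,fx=3.5,fy=3.5))"
```

```text
t 6.3 p [0.5587 0.0241 0.0813] yaw 167.13 tilt [-0. -0. -1.] open 0.025 grip 49.47714149951935 F [ 0.6  0.4 -1.8] q [ 20.  30. -37. 113.  25.  45.  46.]
shift cm [ 0.07  0.06 -7.87] spin -0.3
```

View pics/w.png

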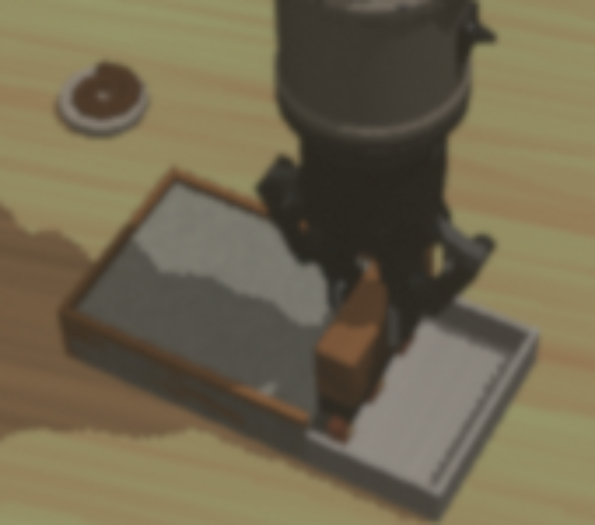

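The board is empty and the chips are at the scraper's foot beyond the edge (340,428). I'll advance a little more, lift straight up and check the tray.

Request:
apply_moves(commands=[[[1.5,0,0.7,0,0],[1.5,0,1.4,0,0],[1.5,0,1.4,-1.5,0],[1.5,0,1.4,-5,0],[1.5,0,0,-8,8],[1.5,-4,-3,-8,18],[1.5,-8,-7,-8,28],[1.5,-13,-11,-8,38]]])

```text
t: 7.35
eef_pos: [0.6609, -0.1122, 0.163]
ee_rot: [[-0.627, 0.779, 0.001], [0.779, 0.627, -0.0], [-0.001, 0.001, -1.0]]
force: [0.8, 1.4, -1.6]
opening: 0.0248
grip_force: 49.6
```

```bash
python3 -c "
from h import *
go([.5723,-.3571,.14],110.7)
a=bot.camera('scene');b=bot.camera('top');cv2.imwrite('pics/v.png',np.hstack([cv2.resize(a[200:320,225:385],None,fx=2.5,fy=2.5),cv2.resize(b[200:320,250:410],None,fx=2.5,fy=2.5)]))
for n,im,r in(('top',b,(255,210,390,305)),('scene',a,(230,215,385,325))):
  for c in blobs(im,(0,120,90),(12,255,255),r,8): print(n,c.mean(0),len(c))
"
```

```text
t 7.35 p [ 0.6609 -0.1122  0.163 ] yaw 128.84 tilt [ 0.001 -0.    -1.   ] open 0.0248 grip 49.57234025001526 F [ 0.8  1.4 -1.6] q [ 25.  31. -28.  95.  17.  58.  29.]
shift cm [-13.52 -22.27   2.29] spin 18.1
top [295.94446 267.     ] 18
top [300.11765 250.82353] 17
top [303.94116 235.29411] 17
scene [316.6     290.13333] 15
scene [325.73334 276.66666] 15
scene [334.5     262.92856] 14
```

View pics/v.png

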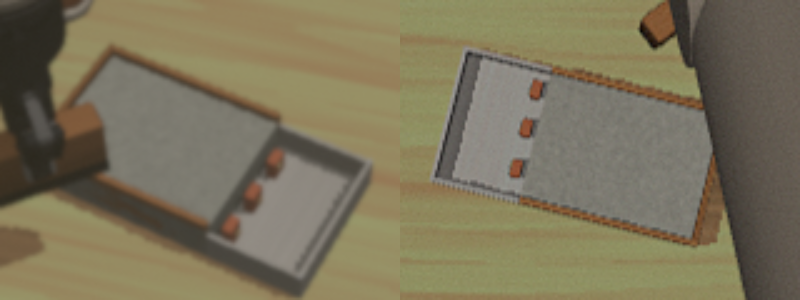

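All three chips are in the tray, in a row at (230–275,160–225) in the left half, and the board is clean. Now the scraper goes back to the pad.

```bash
python3 -c "
from h import *
go([.576,-.351,.10],116)"
```

```text
t 7.45 p [ 0.6626 -0.1176  0.162 ] yaw 128.43 tilt [ 0.002 -0.002 -1.   ] open 0.0255 grip 49.59534823894501 F [-1.1 -0.5 -2.2] q [ 25.  31. -28.  95.  17.  58.  29.]
shift cm [-12.88 -21.29   6.23] spin 12.4
```

Request:
apply_moves(commands=[[[1.5,-2,-4,0.5,2],[1.5,-4.5,-8,1,4],[1.5,-7,-12,1.5,7],[1.5,-9.5,-16,2.5,10],[1.5,-11.5,-19,4,12.5],[1.5,-12.9,-21.3,5.5,12.5],[1.5,-12.9,-21.3,6.2,12.5],[1.5,-12.9,-21.3,6.2,12.5]]])

```text
t: 8.45
eef_pos: [0.5765, -0.3439, 0.0984]
ee_rot: [[-0.45, 0.893, -0.001], [0.893, 0.45, 0.002], [0.002, 0.0, -1.0]]
force: [0.3, 0.2, -1.3]
opening: 0.025
grip_force: 49.6
```

```bash
python3 -c "
from h import *
go([.576,-.351,.049],116)"
```

```text
t 8.45 p [ 0.5765 -0.3439  0.0984] yaw 116.74 tilt [-0.001  0.002 -1.   ] open 0.025 grip 49.64388191699982 F [ 0.3  0.2 -1.3] q [ 42.  35. -22.  98.  16.  51.  39.]
shift cm [-0.62 -0.36  4.94] spin 0.7
```

Request:
apply_moves(commands=[[[1.5,-0.3,-0.2,2,0],[1.5,-0.3,-0.2,4,0],[1.5,-0.3,-0.2,4.5,0],[1.5,-0.3,-0.2,4.7,0],[1.5,-0.3,-0.2,4.8,0],[1.5,-0.3,-0.2,4.9,0],[1.5,-0.3,-0.2,4.95,0],[1.5,-0.3,-0.2,4.95,0]]])

```text
t: 9.45
eef_pos: [0.5759, -0.3489, 0.05]
ee_rot: [[-0.448, 0.894, 0.0], [0.894, 0.448, -0.0], [-0.0, 0.0, -1.0]]
force: [-0.5, 0.0, -1.1]
opening: 0.0254
grip_force: 49.6
```

Request:
apply_moves(commands=[[[1.5,0,0,0.05,0],[1.5,0,0,0.1,0],[1.5,0,0,0.15,0],[1.5,0,0,0.2,0],[1.5,0,0,0.2,0],[1.5,0,0,0.2,0],[1.5,0,0,0.2,0],[1.5,0,0,0.2,0]]])

```text
t: 10.45
eef_pos: [0.5759, -0.3488, 0.049]
ee_rot: [[-0.448, 0.894, 0.0], [0.894, 0.448, -0.0], [-0.0, -0.0, -1.0]]
force: [-7.4, 3.8, 16.9]
opening: 0.0256
grip_force: 52.2
```

Request:
apply_moves(commands=[[[1.5,0,0,-0.05,0],[1.5,0,0,-0.1,0],[2.8,0,0,-0.1,0],[4,0,0,-0.1,0],[5.5,0,0,-0.1,0],[5.5,0,0,-0.1,0],[5.5,0,0,-2,0],[5.5,0,0,-5,0]]])

```text
t: 11.45
eef_pos: [0.5756, -0.3485, 0.0987]
ee_rot: [[-0.448, 0.894, -0.001], [0.894, 0.448, 0.001], [0.001, -0.0, -1.0]]
force: [0.9, -0.1, 0.3]
opening: 0.0547
grip_force: 0.0
```

```bash
python3 -c "
from h import *
go([.533,.3075,.22],110)"
```

```text
t 11.45 p [ 0.5756 -0.3485  0.0987] yaw 116.64 tilt [-0.001  0.001 -1.   ] open 0.0547 grip 0.0 F [ 0.9 -0.1  0.3] q [ 42.  35. -22.  98.  16.  51.  40.]
shift cm [ 60.56  25.6  -12.07] spin 6.6
```

Request:
apply_moves(commands=[[[5.5,0,0,-5,0],[5.5,3,1.3,-10,0],[7,8,3.4,-12,1],[8,13,5.5,-12,3],[8,18,7.6,-12,5],[8,23.5,10,-12,6.6],[8,29,12.3,-12,6.6],[8,34,14.4,-12,6.6]]])

```text
t: 12.45
eef_pos: [0.5519, 0.0219, 0.2194]
ee_rot: [[-0.343, 0.939, 0.002], [0.939, 0.343, -0.0], [-0.001, 0.001, -1.0]]
force: [1.9, 0.2, 0.3]
opening: 0.0803
grip_force: 0.0
```

```bash
python3 -c "
from h import *
b=bot.camera('top');a=bot.camera('scene')
cv2.imwrite('pics/p.png',np.hstack([cv2.resize(a[195:295,100:220],None,fx=3,fy=3),cv2.resize(b[205:305,400:520],None,fx=3,fy=3)]))
go([.533,.3075,.22],110)"
```

```text
t 12.55 p [0.5517 0.0263 0.2197] yaw 110.49 tilt [ 0.002  0.002 -1.   ] open 0.0797 grip 0.0 F [ 0.7 -1.   0.7] q [ 18.  17. -32. 108.  11.  57.   1.]
shift cm [2.70e+01 8.09e+00 1.00e-02] spin 0.5
```

View pics/p.png

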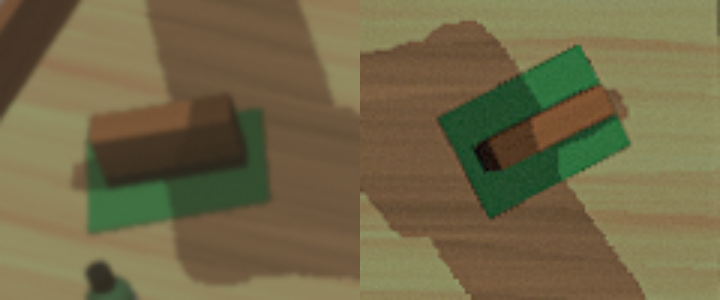

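The scraper stands upright inside the pad (left crop 90–245 × 95–185). I'll refine the cap centre numerically from the first pictures.

```bash
python3 -c "
from h import *
for n,r in(('top',(148,243,182,275)),('scene',(462,240,503,278))):
  im=cv2.imread('pics/%s0.png'%n)
  for v in(120,135,150,160,170):
    m=[c for c in blobs(im,(0,0,v),(180,50,255),r,60)]
    for c in m:
      e=cv2.fitEllipse(cv2.convexHull(c)) ;print(n,v,np.round(e[0],1),np.round(e[1],1),onz(n,[e[0]],.15)[0].round(4))
"
```

```text
top 120 [162.7 258.5] [21.6 21.9] [0.5322 0.3098 0.15  ]
top 135 [162.9 258.6] [20.4 21.3] [0.532  0.3094 0.15  ]
scene 120 [483.2 254.1] [19.7 27.4] [0.5337 0.3074 0.15  ]
scene 135 [483.3 253.6] [18.8 26.5] [0.5324 0.3075 0.15  ]
```

Request:
apply_moves(commands=[[[8,5,1.5,0,0],[8,10,3,0,0],[8,15,4.5,0,0],[8,20,6,0,0],[8,24,7.2,0,0],[8,27,8.1,0,0],[8,27,8.1,0,0],[8,27,8.1,0,0]]])

```text
t: 13.55
eef_pos: [0.5361, 0.3003, 0.2185]
ee_rot: [[-0.342, 0.94, 0.001], [0.94, 0.342, -0.0], [-0.001, 0.001, -1.0]]
force: [0.4, -1.2, -0.6]
opening: 0.0803
grip_force: 0.0
```

```bash
python3 -c "
from h import *
bot.camera('top')
go([.5325,.3085,.138],110)"
```

```text
t 13.6 p [0.5362 0.2999 0.2184] yaw 109.96 tilt [ 0.001 -0.    -1.   ] open 0.0798 grip 0.0 F [-0.6 -0.1  1. ] q [ -7.  24. -36. 100.  16.  61. -29.]
shift cm [ 0.94 -0.06  8.04] spin -0.0
```

Request:
apply_moves(commands=[[[8,0.9,0,1,0],[8,0.9,0,3,0],[8,0.9,0,5.5,0],[8,0.9,0,7.5,0],[8,0.9,0,8,0],[4,0.9,0,8,0],[4,0.9,0,8,0],[4,0.9,0,8,0]]], grip_force=60)

```text
t: 14.6
eef_pos: [0.533, 0.3099, 0.1387]
ee_rot: [[-0.343, 0.94, 0.001], [0.94, 0.343, 0.001], [0.0, 0.001, -1.0]]
force: [-0.2, 0.5, 4.3]
opening: 0.0467
grip_force: 60.9
```

```bash
python3 -c "
from h import *
go([.5325,.3085,.131],110)"
```

```text
t 14.6 p [0.533  0.3099 0.1387] yaw 110.03 tilt [ 0.001  0.001 -1.   ] open 0.0467 grip 60.8836405724287 F [-0.2  0.5  4.3] q [-10.  29. -34. 104.  20.  53. -33.]
shift cm [-0.11 -0.09  0.77] spin 0.0
```

Request:
apply_moves(commands=[[[4,0,0,0.2,0],[4,0,0,0.4,0],[4,0,0,0.6,0],[4,0,0,0.7,0],[4,0,0,0.75,0],[4,0,0,0.75,0],[4,0,0,0.75,0],[4,0,0,0.75,0]]])

```text
t: 15.6
eef_pos: [0.533, 0.3099, 0.1314]
ee_rot: [[-0.342, 0.94, 0.001], [0.94, 0.342, 0.001], [0.0, 0.001, -1.0]]
force: [-2.2, -1.5, 8.9]
opening: 0.0471
grip_force: 61.4
```

```bash
python3 -c "
from h import *
go([.5325,.3085,.131],110)"
```

```text
t 15.6 p [0.533  0.3099 0.1314] yaw 110.03 tilt [ 0.001  0.001 -1.   ] open 0.0471 grip 61.37980476021767 F [-2.2 -1.5  8.9] q [-10.  30. -34. 104.  21.  52. -33.]
shift cm [-0.11 -0.1   0.03] spin 0.0
```

Request:
apply_moves(commands=[[[4,0,0,0,-3],[4,0,0,0,-8],[4,0,0,0,-13],[4,0,0,0,-18],[4,0,0,0,-23],[4,0,0,0,-28],[4,0,0,0,-34],[4,0,0,0,-40]]])

```text
t: 16.6
eef_pos: [0.532, 0.3098, 0.1311]
ee_rot: [[-0.868, 0.496, -0.0], [0.496, 0.868, -0.0], [0.0, -0.0, -1.0]]
force: [-8.8, -1.7, 12.2]
opening: 0.0464
grip_force: 61.6
```

```bash
python3 -c "
from h import *
go([.533,.3099,.131],185);print(bot.read_state()['ft_torque'])"
```

```text
t 16.6 p [0.532  0.3098 0.1311] yaw 150.24 tilt [-0. -0. -1.] open 0.0464 grip 61.64828538894653 F [-8.8 -1.7 12.2] q [ -4.  32. -43. 104.  27.  55.   2.]
shift cm [-0.09  0.06  0.01] spin -34.8
[-0.547299    2.01815307 -0.08699668]
```

Request:
apply_moves(commands=[[[4,0,0,0,-5],[4,0.05,0,0,-10],[4,0.05,0,0,-15],[4,0.05,0,0,-20],[4,0.05,0,0,-25],[4,0.05,0,0,-30],[4,0.05,0,0,-35],[4,0.05,0,0,-35]]])

```text
t: 17.6
eef_pos: [0.5316, 0.3093, 0.131]
ee_rot: [[-0.996, -0.089, -0.001], [-0.089, 0.996, -0.002], [0.001, -0.001, -1.0]]
force: [-8.2, -7.3, 15.1]
opening: 0.0472
grip_force: 62.1
```

```bash
python3 -c "
from h import *
go([.532,.3098,.22],185);print(bot.read_state()['ft_torque'])
a=bot.camera('scene')
for c in blobs(a,(0,90,80),(8,255,255),(462,240,503,278),0):print(c.mean(0),onz('scene',[c.mean(0)],.143))"
```

```text
t 17.6 p [0.5316 0.3093 0.131 ] yaw -174.89 tilt [-0.001 -0.002 -1.   ] open 0.0472 grip 62.07452030852437 F [-8.2 -7.3 15.1] q [  1.  35. -51. 103.  32.  57.  33.]
shift cm [-0.03  0.04 -8.9 ] spin 0.1
[-1.7379944   1.88007604  0.01113934]
[492.  258.5] [[0.53387404 0.3246505  0.143     ]]
```

Request:
apply_moves(commands=[[[4,0,0,-0.2,0],[4,0,0,-0.4,0],[4,0,0,-0.6,0],[4,0,0,-0.8,0],[4,0,0,-1,0],[4,0,0,-1.2,0],[4,0,0,-1.5,0],[4,0,0,-1.5,0]]])

```text
t: 18.65
eef_pos: [0.5321, 0.3089, 0.1454]
ee_rot: [[-0.996, -0.087, -0.0], [-0.087, 0.996, -0.001], [0.001, -0.001, -1.0]]
force: [-4.4, -6.5, 2.4]
opening: 0.0469
grip_force: 62.6
```

Request:
apply_moves(commands=[[[4,0,0,-0.5,0],[4,0,0,-1.2,0],[4,0,0,-2.2,0],[4,0,0,-3.4,0],[4,0,0,-4.6,0],[4,0,0,-5.8,0],[4,0,0,-6.8,0],[4,0,0,-7.3,0]]])

```text
t: 19.65
eef_pos: [0.5324, 0.3099, 0.2191]
ee_rot: [[-0.996, -0.088, 0.001], [-0.088, 0.996, 0.0], [-0.001, 0.0, -1.0]]
force: [1.1, -0.1, -0.3]
opening: 0.0467
grip_force: 62.4
```

Request:
apply_moves(commands=[[[4,0,0,0,0],[4,0,0,0,0],[4,0,0,0,0],[4,0,0,0,0],[4,0,0,0,0],[4,0,0,0,0],[4,0,0,0,0],[4,0,0,0,0]]])

```text
t: 20.65
eef_pos: [0.5323, 0.3098, 0.2184]
ee_rot: [[-0.996, -0.088, 0.0], [-0.088, 0.996, 0.0], [-0.0, 0.0, -1.0]]
force: [0.5, -0.1, -0.6]
opening: 0.0467
grip_force: 62.4
```

```bash
python3 -c "
from h import *
go([.532,.309,.2187],185)
for n in('scene','top'):
  a=bot.camera(n);c=proj(n,[.532,.309,.23])[0].astype(int);print(n,c)
  for v in(100,120):
   for k in blobs(a,(0,0,v),(180,60,255),(max(c[0]-30,0),c[1]-25,c[0]+30,c[1]+45),20):print(v,k.mean(0),np.ptp(k,0))
  print('dot',[k.mean(0) for k in blobs(a,(0,90,80),(8,255,255),(max(c[0]-20,0),c[1]-20,c[0]+20,c[1]+30),0)])
"
```

```text
t 20.65 p [0.5323 0.3098 0.2184] yaw -174.97 tilt [ 0.  0. -1.] open 0.0467 grip 62.37536558881402 F [ 0.5 -0.1 -0.6] q [  4.  30. -54.  99.  27.  65.  37.]
shift cm [ 0.03 -0.08 -0.03] spin 0.0
scene [494 224]
100 [494.73737 232.07071] [26. 33.]
120 [494.8784  226.47298] [24. 22.]
dot [array([504.     , 227.33333], dtype=float32)]
top [152 255]
100 [145.7266  277.95505] [59. 51.]
100 [131.74074 234.51852] [22.  8.]
120 [125.97059 233.41176] [9. 8.]
dot []
```

The opening is holding at the cap's width, and in the scene view the white cap and its dot are raised at (495,226) with the load off. I'll hand it in.

```bash
python3 -c "
from workcell import bot
print(bot.job_done())"
```

```text
the job is handed in; nothing more can be done
None
```

I handed the job in at about 20.7 s of the 61 s: the three chips are in the tray, the scraper stands upright and released on its pad, and the cap is off and held level 8 cm above its closed position on the bottle; the result of the judging was not shown.

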